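# Drive the seized pivot pin out of a rack bracket

## Task

Take the long straight drift punch out of the plywood tool rack and, with its tip down in the bore from above, drive the seized pivot pin down through the grey bracket until its head is down on the bracket's base. Then hang the punch back upright in a slot of the rack by its guard and let go; keep the fingers themselves off the bracket.

Things in the scene. Friction and masses are not known exactly. Their poses are not given: they have to be found in the camera images.
- bracket: grey steel bracket fixed to the bench, on a 100 x 170 mm base. Origin: on the axis of its vertical pin bore, at bench height; z up. Top plate spans x -35..35, y -45..85 mm, z 80 to 110 mm. The bore, 20 mm wide with a 5 mm chamfer, goes through it; the pin's flat round end is 5 mm down in it. At y = 52 mm a hex bolt head stands 11 mm proud: not the pin. Keep fingers off the bracket.
- pin (a joint): how far the pin has been driven down, m: 0 to 0.003 at the start, 0.040 with its head on the bracket's base (hard stop). Upright steel pin, 20 mm thick, 55 mm long, plain end up, 28 mm head below. Its top is 105 mm above the bench at 0 and 65 mm at 0.040, clear under the bore. It takes about 9 N plus drag to move, moves only vertically and stays where left.
- punch: drift punch, steel, about 250 g. Origin: centre of its flat tip; z towards the handle. From the tip: straight 10 mm shank to 60 mm, cone widening to 22 mm at 75 mm, black guard disc 48 mm wide from 75 to 83 mm, plain round 20 mm handle from 83 to 138 mm. At the start it hangs upright, tip down, in a slot of the rack, guard on the rack's top: tip 25 mm above the bench.
- rack: plywood rack, fixed; open front and back. Origin: below its centre, at bench height; z up. Top plate 80 x 250 x 12 mm, top at 100 mm. Three square 30 mm through slots at x = 0, y = -80, 0, 80 mm hold in varying order the punch, a chisel (24 mm blade, square 20 mm handle to 58 mm above the top) and a short centre punch (round 14 mm handle to 40 mm above the top).

How it is judged:
On the way:
1. the pin has been driven down clear of the bore (at least 34 mm) with the punch's tip following it down the bore (value of joint pin above 0.034 m and horizontal distance between punch and bracket below 0.012 m and z of punch in the frame of bracket below 0.08 m), for 0.04 s.
At the end, for the whole second after the job is handed in: The pin stays driven down by at least 34 mm (of 40); the punch hangs at rest in a slot of the rack with its guard on the top plate (tip 18 to 32 mm above the bench, within 15 mm of the row of slots), upright within 10 degrees (value of joint pin above 0.034 m and z of punch in the frame of rack between 0.018 and 0.032 m and x of punch in the frame of rack between -0.015 and 0.015 m and y of punch in the frame of rack between -0.095 and 0.095 m and angle between punch's own z axis and vertical below 0.17 rad and linear speed of punch below 0.03 m/s); the robot touches nothing.
It fails at once if the fingers press on the bracket or its pin with more than 3 N (contact force between the fingers and bracket above 3 N).
It also fails if it takes over 54 s, if anything falls off the work surface, if the arm or the gripper's body presses on something with over 40 N, if the wrist force passes 120 N, or if a joint passes its speed limit or range.

## Robot

A 7-joint arm with a two-finger parallel gripper is mounted at the origin on the work surface. World frame = base frame: x ahead of the robot, y to its left, z up, the work surface at z = 0. Lengths are in m, angles in rad, forces in N, time in s.
With the tool pointing down it reaches from about 0.4 to 0.875 m from the base axis. Payload 19.3 kg.
Tool frame: the origin (TCP) lies on the mounting face of the last link; the fingertips stand 173 mm ahead of it and the grasp point (between the pads) lies 155 mm ahead of it; z points along the fingers, y is the line along which they close (so a half turn about z gives the same grasp; the last joint's range is limited). The gripper opens to 85 mm and grips with 20 to 120 N. Pads are 22 mm wide; open, the fingers measure 114 mm over their backs; the gripper's body (76 mm by 85 mm) begins 54 mm behind the grasp point. The pads swing forward as they close: fully open they stand 13 mm farther back than shut.
Start: joints at [-1.232, 0.521, -0.036, 1.599, 0.021, 1.021, -0.113], TCP at [0.248, 0.573, 0.405] pointing down, gripper open.
Joint ranges: [-2.91, 2.91], [-0.3, 2.13], [-1.5, 1.42], [0.17, 2.43], [-1.26, 4.41], [0.16, 1.93], [-2.52, 2.52]. Speed limits (rad/s): [1.89, 1.89, 2.39, 2.39, 3.01, 3.01, 3.01].

## Interface

Orientations are given as [roll, pitch, yaw] about the fixed x, y, z axes, in that order (R = Rz(yaw) Ry(pitch) Rx(roll)).
In Python, from workcell import bot, vision gives the robot as it stands.
- The arm moves only by the shell command python3 -m creep 'ROWS' [FORCE]. ROWS is JSON, a list that holds one entry, the list of rows, each a list of 7 numbers: the opening, from -1 (shut) to 1 (fully open), then the shift along the tool's x, y, z in cm, then the turn, a rotation vector about the tool's x, y, z in rad. In form: [[[grip, tx, ty, tz, rx, ry, rz], ...]]. A call has 1 to 12 rows; each row shifts and turns the commanded pose from where the row before left it, along the tool's axes as they then stand; what a row does not reach is not made up. A row lasts 1/8 s, in which the tool goes at most 62.5 mm and 10.7 degrees, less where a joint would pass 70% of its speed; a pose out of reach is approached as far as the arm can. A call with a gripper value outside its range is refused whole. The fingers move at their own pace and stop on an object; FORCE is the grip in N (left out, the last holds). Time passes only in rows, so rows that do not move let the fingers close. It gives the time, the measured TCP pose, the force, the opening and the grip force at its end, in the units of the state.
- bot.observe(): the state, without advancing time (a new reading comes with each control period).
- vision.grab_frame(name): name is "side" or "top"; returns a dict with "image" (384x512x3 uint8, blue, green, red), "depth" (384x512 float32, m along the optical axis (not along the pixel's ray), 0 where there is no reading), "fovy" (degrees; the focal length in pixels is half the picture's height over the tangent of half this angle, whatever the lens; pixels are square), "cx", "cy" (the principal point, pixels), "cam_to_world" (4x4, takes a point from camera to world coordinates). Camera axes: x right, y down, z forward; pixel columns grow to the right and rows downward; lengths in m; the calibration is good to about 2 mm. A picture is of the moment at which its call begins.
- bot.job_done(): hands the job in; it is judged then, once.
The state is a dict: "clock": time; "qpos": joint angles; "qd": joint speeds; "joint_efforts": joint torques, N m; "position": TCP position; "tool_rot": TCP orientation; "force": force on the tool from outside, world axes, zero at the start; "moment": the same for the moment, N m; "grip_width": finger opening in m; "finger_force": force on a finger pad.
Only numpy, scipy, OpenCV 4.12 (cv2) and the standard library are available. Lean on these libraries where they do the work, as an engineer would, in place of code of your own. Each camera call takes 0.05 s, during which the arm holds its last target. There are 200 camera calls.

## Working session

There is one attempt and no reset: what is moved stays moved. The work goes in short steps, Python scripts to look and compute and a shell command to move; the robot and the scene stay as the last step left them, time stands still between calls to the robot, and variables do not carry over. Pictures are saved under pics/ and viewed, at most 10 in all, crops included, and the job is handed in when it is done.

```bash
mkdir -p pics; ls; cat > h.py <<'E'
import numpy as np,cv2
from workcell import bot,vision
def pts(f):
    d=f["depth"];H,W=d.shape;fl=H/2/np.tan(np.radians(f["fovy"])/2)
    u,v=np.meshgrid(np.arange(W),np.arange(H))
    P=np.stack([(u-f["cx"])/fl*d,(v-f["cy"])/fl*d,d],-1)
    T=np.array(f["cam_to_world"]);return P@T[:3,:3].T+T[:3,3]
def ray(f,u,v,z):
    H=384;fl=H/2/np.tan(np.radians(f["fovy"])/2);T=np.array(f["cam_to_world"])
    r=T[:3,:3]@np.array([(u-f["cx"])/fl,(v-f["cy"])/fl,1]);o=T[:3,3]
    return o+r*(z-o[2])/r[2]
E
python3 - <<'E'
from h import *
s=bot.observe();print({k:np.round(v,3).tolist() for k,v in s.items()})
ims=[]
for n in("top","side"):
    f=vision.grab_frame(n);np.save(n+".npy",f,allow_pickle=True);print(n,f["fovy"],f["cx"],f["cy"],np.round(f["cam_to_world"],3).tolist(),(f["depth"]>0).mean())
    cv2.imwrite(f"pics/{n}0.png",f["image"])
E
```

```text
pics
{'clock': 0.0, 'qpos': [-1.232, 0.522, -0.036, 1.6, 0.021, 1.021, -0.113], 'qd': [0.001, 0.0, 0.0, 0.0, 0.001, -0.002, 0.0], 'joint_efforts': [-0.0, -92.709, 1.979, -36.995, 0.018, 0.008, 0.0], 'position': [0.248, 0.573, 0.404], 'tool_rot': [-3.14, 0.0, 2.733], 'force': [0.119, 0.043, -0.291], 'moment': [-0.02, -0.006, -0.049], 'finger_force': 0.0, 'grip_width': 0.085}
top 51.01166888745627 252.69559443719294 186.1687591330751 [[-0.028, -0.987, 0.16, 0.428], [-0.999, 0.023, -0.034, 0.013], [0.03, -0.161, -0.987, 0.751], [0.0, 0.0, 0.0, 1.0]] 0.9959462483723959
side 46.631222190345795 260.1376051251594 191.7931578834006 [[-0.966, -0.179, 0.185, 0.4], [-0.256, 0.604, -0.755, 0.599], [0.023, -0.777, -0.629, 0.537], [0.0, 0.0, 0.0, 1.0]] 0.9961344401041666
```

View pics/top0.png

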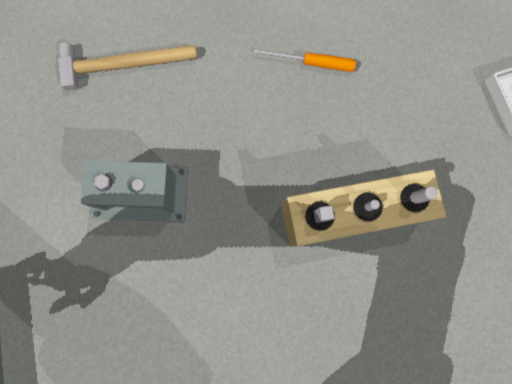

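View pics/side0.png

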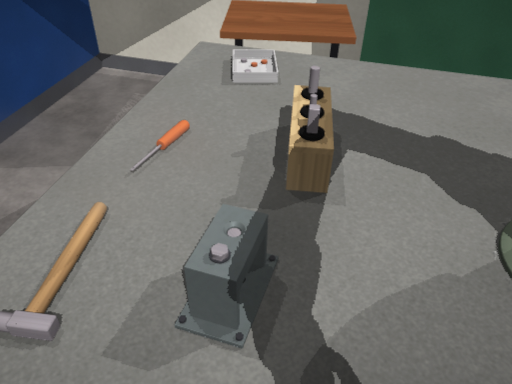

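The top view shows the bracket at about (125,188): hex bolt at (102,182), and the pin in the bore at (138,185). The rack is on the right with the chisel (320,215), the centre punch (368,206) and the long round-handled punch in the end slot (416,197). The side view agrees, with the punch farthest away at (313,85).

```bash
python3 - <<'E'
from h import *
F={n:np.load(n+".npy",allow_pickle=True).item() for n in("top","side")}
boxes={"top":dict(rack=(270,160,460,260),br=(70,145,200,230)),"side":dict(rack=(280,50,345,195),br=(170,195,290,350))}
for n,f in F.items():
    P=pts(f);print("==",n)
    def reg(b,lo,hi):
        x0,y0,x1,y1=b;m=np.zeros(P.shape[:2],bool);m[y0:y1,x0:x1]=1
        return m&(P[...,2]>lo)&(P[...,2]<hi)
    for k,lo,hi in(("rack",.09,.115),("br",.103,.114)):
        q=P[reg(boxes[n][k],lo,hi)];r=cv2.minAreaRect((q[:,:2]*1000).astype(np.float32))
        print(k,len(q),np.round(r[0],1),np.round(r[1],1),round(r[2],2),"z med",np.median(q[:,2]).round(4))
    m=reg(boxes[n]["rack"],.125,.19).astype(np.uint8)
    c,l,st,ce=cv2.connectedComponentsWithStats(m)
    for i in range(1,c):
        if st[i,4]>8:
            q=P[l==i];zt=np.percentile(q[:,2],95);t=q[q[:,2]>zt-.006];print("tool",ce[i].round(1),st[i,4],"top z",zt.round(4),"top ctr",np.round((t.max(0)+t.min(0))/2,4),t.mean(0).round(4),"all",q.mean(0).round(4))
    # black guards
    g=((f["image"].max(2)<45)&(reg(boxes[n]["rack"],.09,.125))).astype(np.uint8)
    c,l,st,ce=cv2.connectedComponentsWithStats(g)
    for i in range(1,c):
        if st[i,4]>60:
            q=P[l==i];cc,r=cv2.minEnclosingCircle((q[:,:2]*1000).astype(np.float32));print("guard",ce[i].round(1),st[i,4],np.round(cc,1),round(r,1),"z",np.median(q[:,2]).round(4))
    q=reg(boxes[n]["br"],.1135,.13).astype(np.uint8)
    if q.sum(): print("bolt",P[q>0].mean(0).round(4),P[q>0][:,2].max().round(4),q.sum())
    x0,y0,x1,y1=boxes[n]["br"]
    # bright pin
    hsv=f["image"].min(2).astype(int);b=np.zeros_like(q);b[y0:y1,x0:x1]=hsv[y0:y1,x0:x1]>125
    c,l,st,ce=cv2.connectedComponentsWithStats(b)
    for i in range(1,c):
        if st[i,4]>20:print("bright",ce[i].round(1),st[i].tolist(),P[l==i].mean(0).round(4),"z med",np.median(P[l==i][:,2]).round(4))
vis=[]
for n,(x0,y0,x1,y1) in(("top",(80,150,200,230)),("top",(280,150,460,270))):
    vis.append(cv2.resize(F[n]["image"][y0:y1,x0:x1],(480,320),interpolation=2))
cv2.imwrite("pics/crop1.png",np.vstack(vis)[:600])
E
```

```text
== top
rack 6703 [ 493.9 -194.5] [ 80.3 251.1] 9.26 z med 0.1018
br 3386 [540.7 197.5] [131.1  70.6] 86.7 z med 0.1114
tool [425.5 194.4] 278 top z 0.1656 top ctr [ 0.5062 -0.2724  0.1634] [ 0.506  -0.2722  0.1642] all [ 0.5054 -0.2693  0.1538]
tool [372.8 204.8] 89 top z 0.143 top ctr [ 0.4934 -0.1938  0.1405] [ 0.4934 -0.1934  0.1412] all [ 0.4931 -0.1925  0.139 ]
tool [324.3 213.6] 243 top z 0.1608 top ctr [ 0.4807 -0.1151  0.1582] [ 0.4806 -0.1148  0.1592] all [ 0.48   -0.113   0.1547]
guard [412.2 199.9] 264 [ 506.4 -271.4] 22.1 z 0.1096
guard [361.4 200.5] 73 [ 505.3 -183.4] 12.6 z 0.1095
guard [315.7 218.1] 286 [ 481.1 -114.4] 22.1 z 0.1095
guard [367.8 214.7] 143 [ 484.  -195.4] 18.8 z 0.1092
bolt [0.5415 0.2181 0.1183] 0.1251 320
bright [110.4 176.9] [70, 145, 130, 85, 5077] [0.5628 0.2376 0.0547] z med 0.0045
== side
rack 2297 [ 493.9 -196.3] [ 80.  254.5] 9.23 z med 0.1005
br 3671 [541.1 195.8] [131.8  71. ] 86.45 z med 0.1102
tool [314.2  75.6] 191 top z 0.1634 top ctr [ 0.5065 -0.2732  0.1612] [ 0.5063 -0.2708  0.1619] all [ 0.5061 -0.269   0.1468]
tool [313.7 110.7] 311 top z 0.1585 top ctr [ 0.4809 -0.1169  0.1559] [ 0.4808 -0.114   0.157 ] all [ 0.4832 -0.1287  0.143 ]
guard [305.7  93.5] 66 [ 517.5 -269.3] 19.9 z 0.1076
guard [304.6 111. ] 73 [ 506.3 -190.4] 18.5 z 0.1076
guard [311.1 133.9] 235 [ 481.5 -113.6] 22.9 z 0.1077
bolt [0.5421 0.2298 0.12  ] 0.1237 246
bright [188.3 223.4] [170, 195, 61, 79, 2326] [0.6565 0.075  0.0017] z med 0.0003
bright [232.6 223.3] [230, 221, 6, 5, 21] [0.5459 0.1636 0.108 ] z med 0.108
bright [233.8 232.2] [228, 228, 13, 10, 95] [0.5402 0.1763 0.104 ] z med 0.1038
bright [219.3 249. ] [211, 243, 17, 13, 174] [0.5424 0.2294 0.1235] z med 0.1213
bright [211.9 347.3] [209, 345, 7, 5, 24] [0.5245 0.3182 0.0454] z med 0.0006
```

View pics/crop1.png

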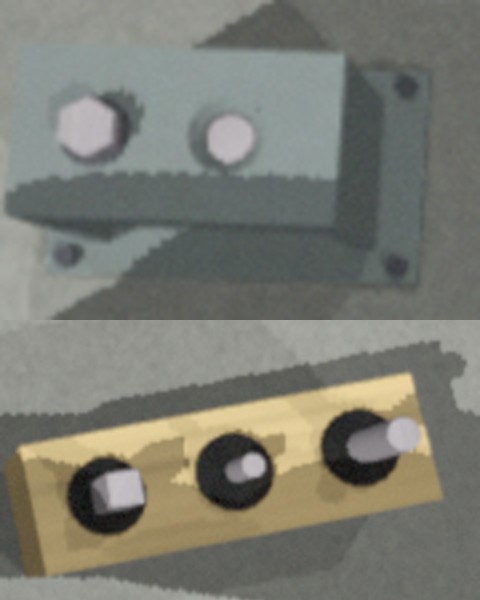

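Bore is at about (0.540, 0.1765). The punch is in the end slot at about (0.506, -0.2725), with the rack row 9.2° off world y. I'll turn first so the fingers close across the rack (yaw 99°).

```bash
cat >> h.py <<'E'
from scipy.spatial.transform import Rotation as R
def go(x,y,z,yaw=None):
    s=bot.observe();Rt=R.from_euler("xyz",s["tool_rot"])
    d=Rt.inv().apply(np.array([x,y,z])-s["position"])*100
    print("pos",np.round(s["position"],4),"rot",np.round(s["tool_rot"],4),"q",np.round(s["qpos"],2),"shift cm",d.round(2),end=" ")
    if yaw is not None: print("turn",(Rt.inv()*R.from_euler("xyz",[np.pi,0,yaw])).as_rotvec().round(3),end="")
    print()
E
python3 -m creep '[[[1,0,0,0,0,0,0.167],[1,0,0,0,0,0,0.167],[1,0,0,0,0,0,0.167],[1,0,0,0,0,0,0.167],[1,0,0,0,0,0,0.167],[1,0,0,0,0,0,0.167],[1,0,0,0,0,0,0]]]' 100
python3 -c "
from h import *
go(.55,.15,.404,1.731)"
```

```text
clock: 0.98
position: [0.2482, 0.5735, 0.4044]
tool_rot: [-3.142, 0.001, 1.732]
force: [-0.9, 0.2, 0.4]
grip_width: 0.085
finger_force: 0.0
pos [0.2482 0.5735 0.4044] rot [-3.1416e+00  7.0000e-04  1.7319e+00] q [-1.4   0.53  0.21  1.61 -0.12  1.01 -0.99] shift cm [-46.65  23.     0.07] turn [-0.     0.001  0.001]
```

```bash
python3 -m creep '[[[1,-4.7,2.3,0,0,0,0],[1,-4.7,2.3,0,0,0,0],[1,-4.7,2.3,0,0,0,0],[1,-4.7,2.3,0,0,0,0],[1,-4.7,2.3,0,0,0,0],[1,-4.7,2.3,0,0,0,0],[1,-4.7,2.3,0,0,0,0],[1,-4.7,2.3,0,0,0,0],[1,-4.7,2.3,0,0,0,0],[1,-4.7,2.3,0,0,0,0],[1,0,0,0,0,0,0]]]'
python3 -c "
from h import *
go(.5063,-.2725,.404,1.731)"
```

```text
clock: 2.35
position: [0.5519, 0.1423, 0.4046]
tool_rot: [3.141, 0.002, 1.73]
force: [-0.2, 1.2, -0.3]
grip_width: 0.0853
finger_force: 0.0
pos [0.5519 0.1423 0.4046] rot [3.1413e+00 1.7000e-03 1.7298e+00] q [-0.58  0.45  0.31  1.76 -0.16  0.95 -0.05] shift cm [-40.23 -11.07   0.12] turn [ 0.     0.002 -0.001]
```

```bash
python3 -m creep '[[[1,-4,-1.1,0,0,0,0],[1,-4,-1.1,0,0,0,0],[1,-4,-1.1,0,0,0,0],[1,-4,-1.1,0,0,0,0],[1,-4,-1.1,0,0,0,0],[1,-4,-1.1,0,0,0,0],[1,-4,-1.1,0,0,0,0],[1,-4,-1.1,0,0,0,0],[1,-4,-1.1,0,0,0,0],[1,-4,-1.1,0,0,0,0],[1,0,0,0,0,0,0]]]'
python3 -c "
from h import *
go(.5063,-.2725,.288,1.731)"
```

```text
clock: 3.72
position: [0.5047, -0.2686, 0.4046]
tool_rot: [-3.141, 0.001, 1.731]
force: [-0.1, 1.1, -0.4]
grip_width: 0.0855
finger_force: 0.0
pos [ 0.5047 -0.2686  0.4046] rot [-3.141e+00  8.000e-04  1.731e+00] q [ 0.11  0.46  0.39  1.76 -0.21  0.96  0.74] shift cm [-0.4   0.11 11.66] turn [-0.001  0.001  0.   ]
```

```bash
python3 -m creep '[[[1,-0.4,0.1,0,0,0,0],[1,0,0,3,0,0,0],[1,0,0,3,0,0,0],[1,0,0,3,0,0,0],[1,0,0,2.6,0,0,0],[1,0,0,0,0,0,0],[-1,0,0,0,0,0,0],[-1,0,0,0,0,0,0],[-1,0,0,0,0,0,0],[-1,0,0,0,0,0,0],[-1,0,0,0,0,0,0],[-1,0,0,0,0,0,0]]]' 40
python3 - <<'E'
from h import *
go(.5063,-.2725,.288,1.731)
a=[vision.grab_frame(n)["image"] for n in("top","side")]
cv2.imwrite("pics/g1.png",np.hstack([cv2.resize(a[0][140:280,280:480],(400,280)),cv2.resize(a[1][20:200,240:400],(320,280))]))
E
```

```text
clock: 5.22
position: [0.5072, -0.2701, 0.2893]
tool_rot: [3.141, 0.0, 1.731]
force: [-1.5, 1.6, 7.1]
grip_width: 0.0192
finger_force: 38.8
pos [ 0.5072 -0.2701  0.2893] rot [3.1410e+00 1.0000e-04 1.7308e+00] q [ 0.16  0.62  0.32  1.85 -0.28  0.72  0.8 ] shift cm [-0.22 -0.13  0.13] turn [ 0.001  0.    -0.   ]
```

View pics/g1.png

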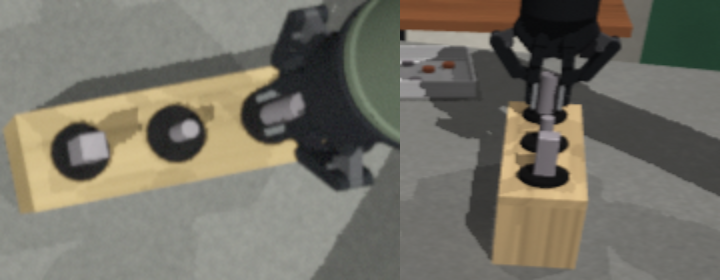

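Grasped (width 19.2 mm), and the punch is still upright in its end slot between the fingers. Firming the grip and lifting.

```bash
python3 -m creep '[[[-1,0,0,0,0,0,0],[-1,0,0,0,0,0,0],[-1,0,0,-1,0,0,0],[-1,0,0,-2,0,0,0],[-1,0,0,-2,0,0,0],[-1,0,0,-2.5,0,0,0],[-1,0,0,-2.5,0,0,0],[-1,0,0,-2.5,0,0,0],[-1,0,0,-2.5,0,0,0],[-1,0,0,-2,0,0,0],[-1,0,0,0,0,0,0]]]' 110
python3 -c "
from h import *
go(.540,.1765,.455,1.731)"
```

```text
clock: 6.7
position: [0.5071, -0.2702, 0.4601]
tool_rot: [3.139, 0.001, 1.731]
force: [0.4, 0.9, -2.6]
grip_width: 0.0178
finger_force: 107.5
pos [ 0.5071 -0.2702  0.4601] rot [3.1395e+00 1.1000e-03 1.7307e+00] q [ 0.09  0.41  0.41  1.69 -0.18  1.08  0.72] shift cm [43.58 10.36  0.48] turn [ 0.002  0.001 -0.   ]
```

```bash
python3 -m creep '[[[-1,2,0.5,0,0,0,0],[-1,4,1,0,0,0,0],[-1,4,1,0,0,0,0],[-1,4,1,0,0,0,0],[-1,4,1,0,0,0,0],[-1,4,1,0,0,0,0],[-1,4,1,0,0,0,0],[-1,4,1,0,0,0,0],[-1,4,1,0,0,0,0],[-1,4,1,0,0,0,0],[-1,4,0.9,0,0,0,0],[-1,0,0,0,0,0,0]]]'
python3 -m creep '[[[-1,1.5,0,2.5,0,0,0],[-1,0,0,2.5,0,0,0],[-1,0,0,0,0,0,0]]]'
python3 - <<'E'
from h import *
go(.540,.1765,.399,1.731)
a=[]
for n in("top","side"):
    f=vision.grab_frame(n);np.save(n+"1.npy",f,allow_pickle=True);a.append(f["image"])
    T=np.array(f["cam_to_world"]);fl=192/np.tan(np.radians(f["fovy"])/2)
    for z in(.145,.22):
        p=T[:3,:3].T@(np.array([.54,.1765,z])-T[:3,3]);print(n,z,(p[:2]/p[2]*fl+[f["cx"],f["cy"]]).round(1))
cv2.imwrite("pics/b1.png",np.hstack([cv2.resize(a[0][120:280,40:240],(400,320)),cv2.resize(a[1][120:320,120:320],(400,400))[:320]]))
E
```

```text
clock: 8.2
position: [0.5424, 0.1644, 0.4573]
tool_rot: [-3.14, -0.001, 1.735]
force: [-1.1, 0.0, -2.5]
grip_width: 0.0174
finger_force: 107.6
clock: 8.57
position: [0.54, 0.1752, 0.4069]
tool_rot: [-3.138, 0.001, 1.73]
force: [0.0, -0.7, -2.3]
grip_width: 0.0178
finger_force: 107.7
pos [0.54   0.1752 0.4069] rot [-3.1380e+00  1.4000e-03  1.7303e+00] q [-0.61  0.44  0.26  1.76 -0.14  0.96 -0.13] shift cm [0.13 0.02 0.79] turn [-0.004  0.001 -0.001]
top 0.145 [131.  179.6]
top 0.22 [115.9 169.7]
side 0.145 [233.5 210.1]
side 0.22 [232.6 164. ]
```

View pics/b1.png

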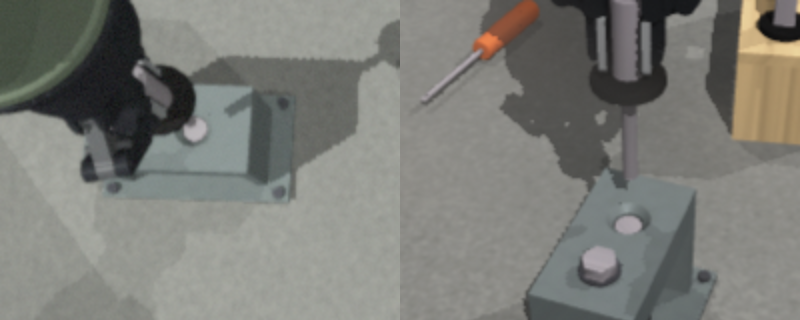

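The side view shows the tip at about (235,210), right above the bore's line (pin at (234,232)). In the top view the guard sits at about (122,170). Measuring the axis numerically.

```bash
python3 - <<'E'
from h import *
from scipy.optimize import least_squares
for n,(x0,y0,x1,y1) in(("top",(90,140,145,190)),("side",(205,120,265,215))):
    f=np.load(n+"1.npy",allow_pickle=True).item();P=pts(f)
    m=np.zeros(P.shape[:2],bool);m[y0:y1,x0:x1]=1
    near=m&(np.hypot(P[...,0]-.54,P[...,1]-.176)<.03)
    g=near&(P[...,2]>.21)&(P[...,2]<.232);q=P[g];zt=q[:,2]
    print(n,"guard z pct",np.percentile(zt,[5,50,95]).round(4),len(q))
    c,r=cv2.minEnclosingCircle((q[:,:2]*1000).astype(np.float32));print(" circ",np.round(c,1),round(r,1))
    for lo,hi,rad in((.14,.165,.005),(.165,.2,.005),(.232,.28,.010)):
        s=P[near&(P[...,2]>lo)&(P[...,2]<hi)]
        if len(s)<10: continue
        o=np.array(f["cam_to_world"])[:2,3]
        d=s.mean(0)[:2]-o;d/=np.linalg.norm(d);perp=np.array([-d[1],d[0]])
        w=(s[:,:2]-s.mean(0)[:2])@perp
        print(" cyl",lo,hi,len(s),"mean",s.mean(0).round(4),"perp mid",np.round((w.max()+w.min())/2,4),"ctr~",(s.mean(0)[:2]+perp*(w.max()+w.min())/2+d*rad*.8).round(4),"zmin",s[:,2].min().round(4))
E
```

```text
top guard z pct [0.2236 0.2268 0.2285] 455
 circ [539.1 169.5] 23.6
 cyl 0.14 0.165 20 mean [0.5362 0.1679 0.1526] perp mid 0.0 ctr~ [0.5385 0.1712] zmin 0.1452
 cyl 0.232 0.28 301 mean [0.5363 0.1641 0.2579] perp mid -0.0005 ctr~ [0.5414 0.1703] zmin 0.2322
side guard z pct [0.2209 0.2267 0.2293] 571
 circ [539.6 170.6] 24.0
 cyl 0.14 0.165 82 mean [0.5388 0.173  0.1543] perp mid 0.0001 ctr~ [0.5401 0.1692] zmin 0.1436
 cyl 0.165 0.2 172 mean [0.5391 0.1729 0.1827] perp mid 0.0001 ctr~ [0.5404 0.1691] zmin 0.165
 cyl 0.232 0.28 1242 mean [0.5384 0.18   0.2589] perp mid 0.0008 ctr~ [0.5416 0.1727] zmin 0.2324
```

```bash
python3 -m creep '[[[-1,0.64,0.1,0,0,0,0],[-1,0,0,1.5,0,0,0],[-1,0,0,1.5,0,0,0],[-1,0,0,0.4,0,0,0],[-1,0,0,0,0,0,0]]]'
python3 -m creep '[[[-1,0,0,0.3,0,0,0],[-1,0,0,0.3,0,0,0],[-1,0,0,0.3,0,0,0],[-1,0,0,0,0,0,0]]]'
python3 -c "
from h import *
go(.540,.182,.327,1.731)"
```

```text
clock: 9.3
position: [0.5405, 0.1823, 0.3743]
tool_rot: [-3.141, 0.0, 1.731]
force: [0.5, -1.4, -1.5]
grip_width: 0.0177
finger_force: 107.7
clock: 9.8
position: [0.5405, 0.1824, 0.3657]
tool_rot: [3.141, -0.0, 1.731]
force: [0.5, 0.1, -1.4]
grip_width: 0.0174
finger_force: 107.8
pos [0.5405 0.1824 0.3657] rot [ 3.1414 -0.      1.7307] q [-0.61  0.49  0.25  1.8  -0.15  0.87 -0.13] shift cm [-0.03 -0.06  3.87] turn [ 0. -0. -0.]
```

```bash
python3 -m creep '[[[-1,0,0,0.3,0,0,0],[-1,0,0,0.3,0,0,0],[-1,0,0,0.3,0,0,0],[-1,0,0,0.3,0,0,0],[-1,0,0,0,0,0,0]]]'
python3 -m creep '[[[-1,0,0,0.3,0,0,0],[-1,0,0,0.3,0,0,0],[-1,0,0,0,0,0,0]]]'
```

```text
clock: 10.42
position: [0.5405, 0.1824, 0.3536]
tool_rot: [3.142, 0.0, 1.731]
force: [1.3, 0.3, -1.4]
grip_width: 0.0178
finger_force: 107.7
clock: 10.8
position: [0.5404, 0.1824, 0.3475]
tool_rot: [-3.141, 0.0, 1.731]
force: [-0.1, -0.3, -2.3]
grip_width: 0.0177
finger_force: 107.8
```

```bash
python3 - <<'E'
from h import *
a=[]
for n in("top","side"):
    f=vision.grab_frame(n);np.save(n+"2.npy",f,allow_pickle=True);a.append(f["image"])
cv2.imwrite("pics/b2.png",np.hstack([cv2.resize(a[0][130:250,60:210],(400,320)),cv2.resize(a[1][160:320,160:320],(400,400))[:320]]))
E
```

```text
(no output)
```

View pics/b2.png

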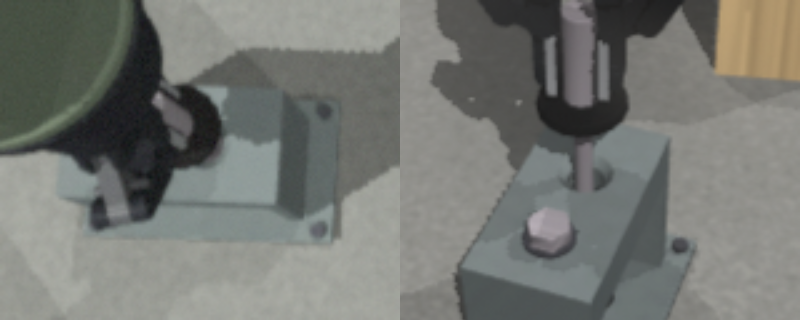

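The side view shows the shank inside the bore at about (394,230 in the crop), with the pin gone down beneath it. Continuing to the stop.

```bash
python3 -m creep '[[[-1,0,0,0.3,0,0,0],[-1,0,0,0.3,0,0,0],[-1,0,0,0.3,0,0,0],[-1,0,0,0.3,0,0,0],[-1,0,0,0.2,0,0,0]]]'
python3 -m creep '[[[-1,0,0,0.2,0,0,0],[-1,0,0,0.2,0,0,0],[-1,0,0,0.1,0,0,0]]]'
python3 -c "
from h import *
f=vision.grab_frame('side');P=pts(f);m=(np.hypot(P[...,0]-.54,P[...,1]-.1765)<.03)
for lo,hi in((.135,.152),(.152,.17)):
  q=P[m&(P[...,2]>lo)&(P[...,2]<hi)];print(len(q),np.percentile(q[:,2],[5,50,95]).round(4),q.mean(0).round(4))
h=np.histogram(P[m][:,2],np.arange(.12,.18,.003));print(h[0])
go(.54,.1824,.3285)"
```

```text
clock: 11.52
position: [0.5405, 0.1824, 0.3337]
tool_rot: [3.142, -0.0, 1.731]
force: [-1.1, -0.3, 5.0]
grip_width: 0.0178
finger_force: 107.9
clock: 11.9
position: [0.5406, 0.1825, 0.3292]
tool_rot: [3.141, -0.0, 1.731]
force: [-4.9, -0.0, 20.4]
grip_width: 0.0178
finger_force: 109.7
477 [0.1422 0.1476 0.1493] [0.5371 0.189  0.147 ]
261 [0.1542 0.164  0.1694] [0.5392 0.1873 0.1631]
[  9   0   0   0   0   0   8  44  84 325  22  17  32  40  58  63  71  61
  70]
pos [0.5406 0.1824 0.3292] rot [ 3.1410e+00 -3.0000e-04  1.7308e+00] q [-0.6   0.54  0.23  1.83 -0.17  0.79 -0.12] shift cm [ 0.01 -0.06  0.07]
```

```bash
python3 -m creep '[[[-1,0,0,0.1,0,0,0],[-1,0,0,0.1,0,0,0],[-1,0,0,0,0,0,0]]]'
```

```text
clock: 12.32
position: [0.5409, 0.1824, 0.3288]
tool_rot: [3.139, -0.001, 1.731]
force: [-8.3, -2.7, 38.6]
grip_width: 0.0177
finger_force: 112.3
```

Position is static while force climbs to 39 N at a tip height of about 65 mm, so this is the hard stop. Retracting and returning.

```bash
python3 -m creep '[[[-1,0,0,-0.5,0,0,0],[-1,0,0,-1.5,0,0,0],[-1,0,0,-2,0,0,0],[-1,0,0,-2,0,0,0],[-1,0,0,-2.5,0,0,0],[-1,0,0,-2.5,0,0,0],[-1,0,0,-2.3,0,0,0],[-1,0,0,0,0,0,0]]]'
python3 - <<'E'
from h import *
go(.507,-.2702,.455,1.731)
for n in("top","side"):
    f=vision.grab_frame(n);P=pts(f)
    q=P[(np.hypot(P[...,0]-.54,P[...,1]-.1765)<.007)&(P[...,2]<.112)];print(n,len(q),np.percentile(q[:,2],[5,50,95]).round(3) if len(q) else '')
    q=P[(np.hypot(P[...,0]-.54,P[...,1]-.1765)<.03)&(P[...,2]>.265)&(P[...,2]<.283)]
    if len(q): print("guard",np.percentile(q[:,2],[5,50,95]).round(4),np.round(cv2.minEnclosingCircle((q[:,:2]*1000).astype(np.float32)),1) if 0 else cv2.minEnclosingCircle((q[:,:2]*1000).astype(np.float32)))
    q=P[(np.hypot(P[...,0]-.54,P[...,1]-.1765)<.015)&(P[...,2]>.17)&(P[...,2]<.25)]
    for lo in np.arange(.18,.25,.02):
        s=q[(q[:,2]>lo)&(q[:,2]<lo+.02)];print(" shank",lo.round(2),len(s),s.mean(0).round(4) if len(s) else "")
E
```

```text
clock: 13.32
position: [0.5406, 0.1823, 0.4613]
tool_rot: [3.139, -0.001, 1.731]
force: [-0.1, -0.5, -4.3]
grip_width: 0.0177
finger_force: 107.8
pos [0.5406 0.1823 0.4613] rot [ 3.1390e+00 -7.0000e-04  1.7307e+00] q [-0.63  0.39  0.28  1.69 -0.12  1.08 -0.16] shift cm [-44.14 -10.53   0.57] turn [ 0.003 -0.001 -0.   ]
top 15 [0.064 0.067 0.069]
guard [0.2777 0.2811 0.2825] ((540.2783203125, 178.60218811035156), 23.733531951904297)
 shank 0.18 2 [0.5405 0.1748 0.198 ]
 shank 0.2 36 [0.5383 0.1761 0.2102]
 shank 0.22 5 [0.5383 0.1752 0.2218]
 shank 0.24 0 
side 0 
guard [0.2724 0.2784 0.2802] ((540.30712890625, 179.00755310058594), 24.139684677124023)
 shank 0.18 20 [0.5391 0.1801 0.1979]
 shank 0.2 104 [0.5389 0.1804 0.2101]
 shank 0.22 119 [0.5395 0.1802 0.23  ]
 shank 0.24 54 [0.5395 0.1807 0.2452]
```

Pin top reads about 66 mm, so it's fully down, and the punch is still straight in the grip. Returning to the same TCP as at pick-up.

```bash
python3 -m creep '[[[-1,-2,-0.5,0,0,0,0],[-1,-4,-1,0,0,0,0],[-1,-4,-1,0,0,0,0],[-1,-4,-1,0,0,0,0],[-1,-4,-1,0,0,0,0],[-1,-4,-1,0,0,0,0],[-1,-4,-1,0,0,0,0],[-1,-4,-1,0,0,0,0],[-1,-4,-1,0,0,0,0],[-1,-4,-1,0,0,0,0],[-1,-4,-0.7,0,0,0,0],[-1,-1.5,0,0,0,0,0]]]'
python3 -m creep '[[[-1,-0.6,0,0,0,0,0],[-1,0,0,0,0,0,0]]]'
python3 -c "
from h import *
go(.5072,-.2702,.2893,1.731)"
```

```text
clock: 14.92
position: [0.5077, -0.2662, 0.459]
tool_rot: [-3.14, 0.0, 1.727]
force: [-0.4, 0.8, -2.7]
grip_width: 0.0178
finger_force: 107.8
clock: 15.18
position: [0.5101, -0.2687, 0.4593]
tool_rot: [-3.141, -0.001, 1.731]
force: [-0.9, -0.0, -2.9]
grip_width: 0.0177
finger_force: 107.8
pos [ 0.5101 -0.2687  0.4593] rot [-3.1411e+00 -5.0000e-04  1.7312e+00] q [ 0.08  0.42  0.42  1.68 -0.19  1.08  0.72] shift cm [-0.11 -0.3  17.  ] turn [-0.001 -0.001  0.   ]
```

```bash
python3 -m creep '[[[-1,-0.1,-0.3,0,0,0,0],[-1,0,0,2.5,0,0,0],[-1,0,0,2.5,0,0,0],[-1,0,0,2,0,0,0],[-1,0,0,0,0,0,0]]]'
python3 -m creep '[[[-1,0,0,2,0,0,0],[-1,0,0,2,0,0,0],[-1,0,0,2,0,0,0],[-1,0,0,2,0,0,0],[-1,0,0,1,0,0,0],[-1,0,0,0,0,0,0]]]'
python3 -c "
from h import *
go(.5072,-.2702,.2893,1.731)"
```

```text
clock: 15.8
position: [0.507, -0.2699, 0.3888]
tool_rot: [-3.14, -0.001, 1.732]
force: [-0.7, -0.2, -1.7]
grip_width: 0.018
finger_force: 107.8
clock: 16.55
position: [0.5073, -0.2706, 0.3]
tool_rot: [-3.142, -0.0, 1.731]
force: [-0.5, 0.6, -2.5]
grip_width: 0.0179
finger_force: 107.9
pos [ 0.5073 -0.2706  0.3   ] rot [-3.1415 -0.      1.7309] q [ 0.15  0.6   0.34  1.84 -0.28  0.75  0.8 ] shift cm [ 0.04 -0.01  1.07] turn [-0. -0. -0.]
```

```bash
python3 -m creep '[[[-1,0,0,0.5,0,0,0],[-1,0,0,0.3,0,0,0],[-1,0,0,0.2,0,0,0],[-1,0,0,0,0,0,0]]]' 40
python3 -c "
from h import *
go(.5072,-.2702,.2893,1.731)"
```

```text
clock: 17.05
position: [0.5072, -0.2707, 0.2897]
tool_rot: [-3.142, 0.0, 1.731]
force: [-0.1, 0.3, -2.7]
grip_width: 0.0174
finger_force: 108.3
pos [ 0.5072 -0.2707  0.2897] rot [-3.1416  0.      1.7307] q [ 0.15  0.62  0.33  1.84 -0.29  0.73  0.81] shift cm [0.05 0.   0.04] turn [-0.  0. -0.]
```

```bash
python3 -m creep '[[[-1,0,0,0.1,0,0,0],[-1,0,0,0,0,0,0]]]' 40
python3 -m creep '[[[-0.3,0,0,0,0,0,0],[-0.3,0,0,0,0,0,0],[0.2,0,0,0,0,0,0],[1,0,0,0,0,0,0],[1,0,0,0,0,0,0],[1,0,0,0,0,0,0],[1,0,0,0,0,0,0]]]'
python3 -m creep '[[[1,0,0,-0.5,0,0,0],[1,0,0,-1.5,0,0,0],[1,0,0,-2.5,0,0,0],[1,0,0,-3,0,0,0],[1,0,0,-3,0,0,0],[1,0,0,-3,0,0,0],[1,0,0,0,0,0,0]]]'
python3 - <<'E'
from h import *
a=[]
for n in("top","side"):
    f=vision.grab_frame(n);P=pts(f);a.append(f["image"])
    m=np.hypot(P[...,0]-.506,P[...,1]+.272)<.03
    for lo,hi in((.104,.114),(.118,.14),(.14,.158),(.159,.17)):
        q=P[m&(P[...,2]>lo)&(P[...,2]<hi)];print(n,lo,len(q),q.mean(0).round(4) if len(q) else "")
cv2.imwrite("pics/e1.png",np.hstack([cv2.resize(a[0][140:280,280:480],(400,280)),cv2.resize(a[1][20:200,240:400],(320,280))]))
E
```

```text
clock: 17.3
position: [0.5072, -0.2708, 0.2894]
tool_rot: [3.141, -0.0, 1.731]
force: [-4.8, 2.9, 10.5]
grip_width: 0.0173
finger_force: 109.9
clock: 18.18
position: [0.5072, -0.2707, 0.2887]
tool_rot: [-3.142, 0.0, 1.731]
force: [0.4, -1.0, 0.1]
grip_width: 0.0854
finger_force: 0.0
clock: 19.05
position: [0.5073, -0.271, 0.4267]
tool_rot: [3.138, 0.002, 1.731]
force: [0.0, -0.0, -0.9]
grip_width: 0.0854
finger_force: 0.0
top 0.104 462 [ 0.5049 -0.2682  0.1093]
top 0.118 84 [ 0.5045 -0.2667  0.13  ]
top 0.14 68 [ 0.5052 -0.2666  0.1499]
top 0.159 145 [ 0.5062 -0.2727  0.1641]
side 0.104 148 [ 0.5069 -0.2701  0.1081]
side 0.118 91 [ 0.5061 -0.269   0.1292]
side 0.14 81 [ 0.5064 -0.2692  0.1493]
side 0.159 47 [ 0.5067 -0.2729  0.1624]
```

View pics/e1.png

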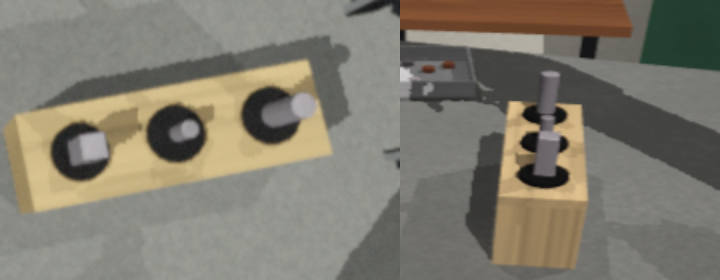

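The punch hangs upright in its end slot: in the crop, guard at (270,115), handle top at (303,105) in the top view, and seated as at the start. The gripper is clear and touches nothing.

```bash
python3 -c "
from workcell import bot
print(bot.job_done())"
```

```text
the job is handed in; nothing more can be done
None
```

The pin was driven to its hard stop (top at about 66 mm by camera), the punch hangs upright back in its end slot with the gripper clear, and I handed the job in at about 19 s; no verdict was returned.

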